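Turn the filter turret to green and fire the shutter

ROBOT

A 7-joint arm with a two-finger parallel gripper is mounted at the origin on the work surface. World frame = base frame: x ahead of the robot, y to its left, z up, the work surface at z = 0. Lengths are in mm, angles in rad, forces in N, time in s.
With the tool pointing down it reaches from about 400 to 875 mm from the base axis. Payload 4.4 kg.
Tool frame: the origin (TCP) lies at the very end of the fingers, on their centre line; the grasp point (between the pads) lies 19 mm behind it; y points along the fingers, z is the direction in which the jaws open and shut, and the axes are right-handed (so a half turn about y gives the same grasp; the last joint's range is limited). The gripper opens to 85 mm and grips with 20 to 120 N. Pads are 22 mm wide; open, the fingers measure 114 mm over their backs; the gripper's body (76 mm by 85 mm) begins 54 mm behind the grasp point. The pads swing forward as they close: fully open they stand 13 mm farther back than shut.
Start: joints at [1.196, 0.628, 0.038, 1.517, -0.027, 0.996, -0.02], TCP at [197.573, -619.26, 231.313] pointing down, gripper open.
Joint ranges: [-3.06, 3.06], [-0.37, 2.12], [-1.25, 1.32], [0.18, 2.47], [-1.1, 4.24], [0.23, 1.98], [-2.94, 2.94]. Speed limits (rad/s): [2.57, 2.57, 3.14, 3.14, 3.14, 3.14, 3.14].

INTERFACE

Orientations are given as [roll, pitch, yaw] about the fixed x, y, z axes, in that order (R = Rz(yaw) Ry(pitch) Rx(roll)).
In Python, from cell import ctrl, imaging, finish_job gives the robot as it stands.
- The arm moves only by the shell command python3 -m inch 'ROWS'. ROWS is JSON, one flat list of numbers, 7 for each row, row after row: the opening, from 0 (shut) to 1 (fully open), then the shift along the tool's x, y, z in cm, then the turn, a rotation vector about the tool's x, y, z in degrees. A call has 1 to 12 rows; each row is the pose to reach, as a shift and turn from the pose commanded when the call began, along the tool's axes at that moment; what a row does not reach only later rows make up. A row lasts 1/10 s, in which the tool goes at most 50 mm and 8.59 degrees, less where a joint would pass 70% of its speed; a pose out of reach is approached as far as the arm can. A call with a gripper value outside its range is refused whole. The fingers move at their own pace and stop on an object; the grip force is fixed at half the most. Time passes only in rows, so rows that repeat a pose let the fingers close. It gives the time, the measured TCP pose, the force and the opening at its end, in the units of the state.
- ctrl.read_state(): the state, without advancing time (a new reading comes with each control period).
- imaging.get_image(name): name is "side" or "top" or "wrist"; returns a dict with "img" (384x512x3 uint8, red, green, blue), "fx", "fy", "cx", "cy" (pixels), "R" (3x3) and "t" (3): a world point X has camera coordinates R X + t. Camera axes: x right, y down, z forward; pixel columns grow to the right and rows downward; lengths in mm; the calibration is good to about 2 mm. A picture is of the moment at which its call begins. There is no depth.
- finish_job(): hands the job in, once; it reports no verdict.
The state is a dict: "clock": time; "qpos": joint angles; "qd": joint speeds; "tau": joint torques, N m; "eef_pos": TCP position; "tool_rot": TCP orientation; "force": force on the tool from outside, world axes, zero at the start; "torque": the same for the moment, N m; "width": finger opening in mm.
Only numpy, scipy, OpenCV 4.12 (cv2) and the standard library are available. Lean on these libraries where they do the work, as an engineer would, in place of code of your own. Each camera call takes 0.05 s, during which the arm holds its last target.

TASK

On the red light-source module, push the yellow tab with the fingertips to turn the filter turret round until its pointer points at the green dot. Only after that, press the red shutter button on the bench all the way down, let it come back up, and finish clear of everything. Push only: do not pinch the tab between the fingers, and leave the jar, the blue case and the little lens canister where they stand.

Things in the scene. Friction and masses are not known exactly. Their poses are not given: they have to be found in the camera images.
- module: Light-source module, fixed: red box 170 x 170 mm, black top at 60 mm height, dark 30 mm light port on its +x side. Origin: centre of its underside, below the turret's vertical axis. Yaw varies. At the four top corners (70 mm from the centre along its x and y, 99 mm from the axis) lie flat round dots 20 mm across, 2 mm thick: green, blue, orange, white; which is where varies.
- turret (a joint): Angle (rad) of the turret, an aluminium disc 120 mm across, top at 70 mm height. 0: tab and pointer towards the module's -x; grows counter-clockwise from above. Dots lie at about -2.36, -0.79, 0.79, 2.36. Even friction (some 1.6 N at the tab), no clicks, stays where left; hard stops at -2.75 and 2.75, so it cannot pass the module's +x side. Starts between -0.42 and 0.42.
- pointer (a point): Point on the turret 99 mm out from the axis, straight out from the tab, 70 mm above the bench: in line with the yellow pointer (6 mm wide, its end 88 mm from the axis), over the circle on which the dots' centres lie.
- tab (a point): Centre of the yellow upright tab on the turret: a plate 16 mm long radially (42 to 58 mm from the axis), 12 mm thick along the turning direction, standing from 70 to 100 mm above the bench. This point is 50 mm from the axis, 85 mm above the bench.
- dot_green: The green dot on the module's top plate, 20 mm across, 2 mm thick: the wanted position. Origin: centre of its underside, at 60 mm height.
- shutter (a joint): Travel of the red shutter button (m): 0 up, 0.006 fully down; springs back; fully down takes about 4 N.
- shutter_top (a point): Centre of the top of the red round shutter button (30 mm across), 22 mm above the bench, which sits in a round grey housing on a thin grey plate 72 x 90 mm fixed to the bench, on the left or the right side of the module; it is pressed straight down.
- jar: Specimen jar with a blue lid, 56 mm across, 85 mm tall, standing loose on the other side of the module from the button. Origin: centre of its underside.
- case: Flat blue slide case, 100 x 160 x 32 mm, loose, beyond the module. Origin: centre of its underside.
- canister: Small lens canister, clear with a black cap, 37 mm across, 56 mm tall, loose, in front of the module (robot side). Origin: centre of its underside.
Not all that is in view belongs to the job. What is meant by the part that bears shutter is not turquoise, and is the smaller of those in its own colour.

How it is judged (in metres and radians):
On the way, in this order (a step that is already met when the one before it is completed fails the run):
1. the turret's pointer points at the green dot, pushed there (horizontal distance between pointer and dot_green below 0.012 m), for 0.2 s.
2. the shutter button is pressed down with the pointer at the green dot (horizontal distance between pointer and dot_green below 0.012 m and value of joint shutter above 0.0045 m), for 0.05 s.
At the end, for the whole second after the job is handed in: The pointer line passes within 12 mm of the green dot's centre (about 7 degrees), the turret is at rest, the shutter button is up again (under 1.5 mm of travel), and jar, case and canister are within 20 mm of where they started (horizontal distance between pointer and dot_green below 0.012 m and value of joint shutter below 0.0015 m and velocity of joint turret between -0.05 and 0.05 rad/s and distance of each of jar, case, canister from where it was at the start of the episode below 0.02 m); the robot touches nothing.
It fails at once if the tab is pinched between the fingers (both of its opposite sides loaded by the fingers at once, over 3 N each) (contact force between the fingers and turret_c0 above 3 N and contact force between the fingers and turret_c1 above 3 N).
It fails at once if the shutter button is pressed (over 3 mm) while the pointer is not at the green dot (horizontal distance between pointer and dot_green above 0.012 m and value of joint shutter above 0.003 m).
It fails at once if the specimen jar is pushed aside, lifted or tipped (over 20 mm or 0.3 rad) (distance of jar from where it was at the start of the episode above 0.02 m or angle between jar's own z axis and vertical above 0.3 rad).
It fails at once if the blue slide case is pushed aside, lifted or tipped (over 20 mm or 0.3 rad) (distance of case from where it was at the start of the episode above 0.02 m or angle between case's own z axis and vertical above 0.3 rad).
It fails at once if the lens canister is pushed aside, lifted or tipped (over 20 mm or 0.3 rad) (distance of canister from where it was at the start of the episode above 0.02 m or angle between canister's own z axis and vertical above 0.3 rad).
It also fails if it takes over 51 s, if anything falls off the work surface, if the arm or the gripper's body presses on something with over 40 N, if the wrist force passes 120 N, or if a joint passes its speed limit or range.

## Working session

There is one attempt and no reset: what is moved stays moved. The work goes in short steps, Python scripts to look and compute and a shell command to move; the robot and the scene stay as the last step left them, time stands still between calls to the robot, and variables do not carry over. Pictures are saved under pics/ and viewed, and the job is handed in when it is done.

```bash
ls; mkdir -p pics; python3 - <<'E'
from cell import ctrl, imaging
import cv2, numpy as np, pickle
s=ctrl.read_state(); print({k:np.round(v,3).tolist() for k,v in s.items()})
d={}
for n in("top","side","wrist"):
    im=imaging.get_image(n); d[n]=im; cv2.imwrite(f"pics/{n}0.png",im["img"][:,:,::-1])
    print(n,im["fx"],im["cx"],im["cy"],np.round(im["R"],3).tolist(),np.round(im["t"],1).tolist())
pickle.dump(d,open("im0.pkl","wb"))
E
```

```text
pics
{'clock': 0.0, 'qpos': [1.196, 0.629, 0.038, 1.518, -0.027, 0.996, -0.02], 'qd': [-0.001, -0.001, -0.002, 0.001, -0.0, 0.0, -0.001], 'tau': [0.001, -56.342, 1.226, -19.345, 0.011, 0.011, -0.0], 'eef_pos': [197.393, -618.637, 230.401], 'tool_rot': [-1.573, -0.0, -2.833], 'force': [0.271, -0.279, 0.12], 'torque': [0.025, 0.02, -0.027], 'width': 85.273}
top 381.7888174660327 256.33101215980486 189.74683579842886 [[-0.001, -1.0, -0.011], [-0.986, 0.003, -0.166], [0.166, 0.011, -0.986]] [80.1, 578.6, 802.5]
side 456.77589000386797 256.38291740387575 192.89642734085928 [[0.968, -0.249, 0.002], [-0.181, -0.708, -0.683], [0.172, 0.661, -0.73]] [-549.7, 201.9, 1042.6]
wrist 320.26114439819895 257.03256201965166 193.13157451144167 [[0.305, -0.952, -0.003], [-0.917, -0.295, 0.268], [-0.256, -0.079, -0.963]] [-649.1, -35.8, 380.4]
```

View pics/top0.png

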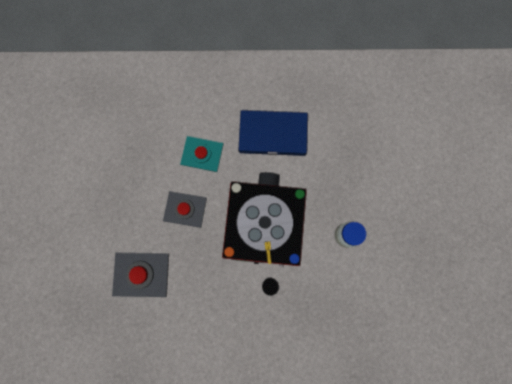

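View pics/side0.png

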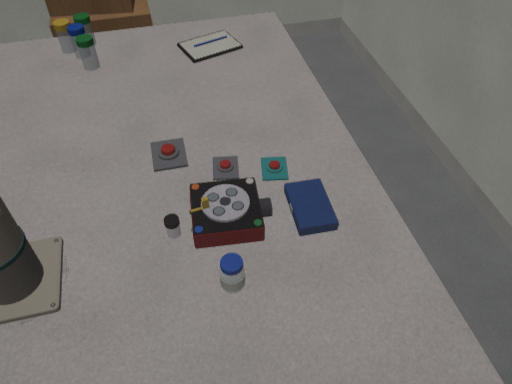

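View pics/wrist0.png

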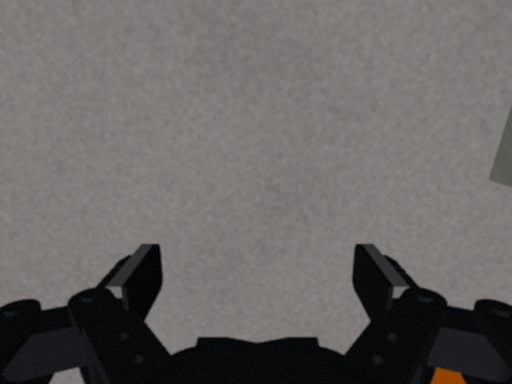

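The top view (up is +x, left is +y) shows the module at (265,222) with its light port at (269,180). The tab and pointer are at (268,250) and the green dot is at (300,194). The jar is at (352,234), the canister at (270,287) and the case at (273,132).

There are three candidate red buttons:
- **Turquoise plate:** (201,153)
- **Small grey plate:** (184,209)
- **Large grey plate:** (140,275)

"Not turquoise, and the smaller in its own colour" fits the small grey one at (184,209). I'll measure it and check it in an enlarged crop.

```bash
cat > h.py <<'E'
import numpy as np, cv2, pickle
def ray(im,uv,z):
    R=np.array(im["R"]);t=np.array(im["t"]);C=-R.T@t
    d=R.T@np.array([(uv[0]-im["cx"])/im["fx"],(uv[1]-im["cy"])/im["fy"],1.])
    return C+d*(z-C[2])/d[2]
def proj(im,X):
    c=np.array(im["R"])@X+im["t"]; return np.array([im["fx"]*c[0]/c[2]+im["cx"],im["fy"]*c[1]/c[2]+im["cy"]])
def blobs(im,lo,hi,roi=None,amin=8):
    hsv=cv2.cvtColor(im["img"],cv2.COLOR_RGB2HSV); m=cv2.inRange(hsv,np.array(lo),np.array(hi))
    if roi: 
        k=np.zeros_like(m);k[roi[1]:roi[3],roi[0]:roi[2]]=255;m&=k
    n,l,s,c=cv2.connectedComponentsWithStats(m)
    return [(c[i].round(2),int(s[i,4])) for i in range(1,n) if s[i,4]>=amin],m
E
python3 - <<'E'
from h import *
d=pickle.load(open("im0.pkl","rb"))
R={"top":(100,100,400,310),"side":(130,120,350,300)}
for n in("top","side"):
    im=d[n]; print(n)
    for nm,lo,hi,z in [("green",(45,80,40),(75,255,255),62),("orange",(6,180,120),(16,255,255),62),("bluedot/jar/case",(108,150,60),(125,255,255),62),("yellow",(18,120,100),(32,255,255),72),("red",(0,180,110),(5,255,255),22),("white",(15,5,180),(60,70,255),62),("black",(0,0,0),(180,255,30),56)]:
        b,_=blobs(im,lo,hi,R[n])
        for c,a in b: print(nm,c,a,ray(im,c,z).round(1)[:2])
im=d["top"]
crop=im["img"][130:305,105:315,::-1]
cv2.imwrite("pics/crop0.png",cv2.resize(crop,None,fx=3.4,fy=3.4,interpolation=cv2.INTER_CUBIC))
E
```

```text
top
green [299.46 193.54] 79 [567.8 -15.7]
orange [228.67 251.56] 55 [442.7 138. ]
bluedot/jar/case [272.89 131.67] 2599 [709.   41.2]
bluedot/jar/case [353.62 233.31] 414 [ 481.  -130.1]
bluedot/jar/case [293.77 258.44] 82 [428.   -0.8]
yellow [267.8  250.84] 82 [444.   54.5]
red [200.33 152.  ] 84 [673.4 210.2]
red [182.88 208.28] 93 [540.8 247.1]
red [136.86 275.05] 196 [391.6 345.2]
black [264.9 222.3] 2553 [505.5  60.1]
black [270.02 286.19] 183 [370.1  50. ]
side
green [257.5 222. ] 52 [566.  -16.5]
bluedot/jar/case [198.33 228.58] 45 [426.8  -1.5]
bluedot/jar/case [230.84 262.47] 315 [ 480.3 -113.3]
yellow [204.12 198.83] 24 [455.4  79.1]
yellow [196.59 208.69] 29 [432.3  51.9]
```

View pics/crop0.png

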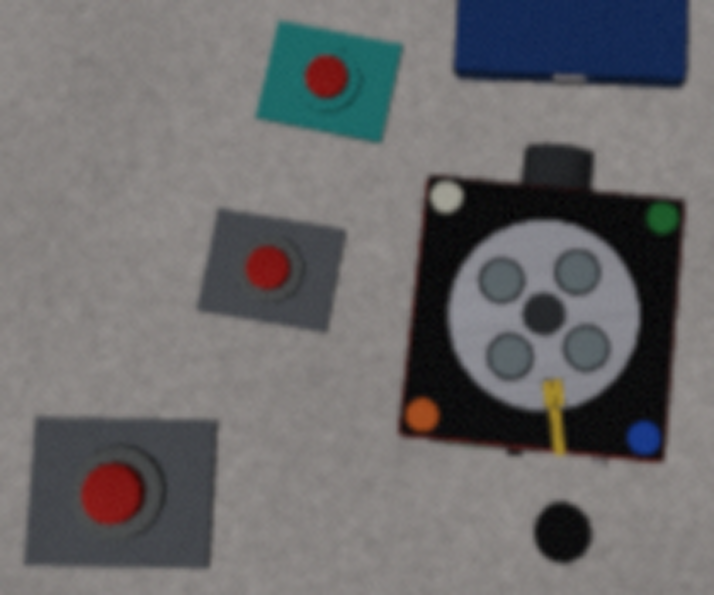

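The crop confirms it: the small grey plate at (184,209) is about 38 px long (roughly 88 mm), and the large one is about 53 px (roughly 121 mm). I'll refine the pointer angle and cross-check the button in both views.

```bash
cat >> h.py <<'E'
def plan(p0,yaw0,wps):
    """p0 mm, yaw0 deg; waypoints (x,y,z,yaw deg) -> tool shift cm, rot y deg"""
    c,s=np.cos(np.radians(yaw0)),np.sin(np.radians(yaw0))
    X=np.array([c,s,0]);Y=np.array([0,0,-1.]);Z=np.array([-s,c,0])
    for w in wps:
        d=(np.array(w[:3],float)-p0)/10
        print(np.round([d@X,d@Y,d@Z],2), "roty",round(-(w[3]-yaw0),1))
E
python3 - <<'E'
from h import *
d=pickle.load(open("im0.pkl","rb"))
C=np.array([505.2,61.]) 
for n,roi in(("top",(160,190,205,225)),("side",(212,155,240,178))):
    im=d[n]
    b,m=blobs(im,(0,120,80),(8,255,255),roi)
    for c,a in b: print(n,"red",c,a,ray(im,c,22).round(1))
    b,_=blobs(im,(170,120,80),(180,255,255),roi); print(b)
im=d["top"]
hsv=cv2.cvtColor(im["img"],cv2.COLOR_RGB2HSV); m=cv2.inRange(hsv,np.array((15,90,80)),np.array((35,255,255)))
m[:235]=0;m[270:]=0;m[:,:255]=0;m[:,285:]=0
ys,xs=np.nonzero(m)
for v in range(ys.min(),ys.max()+1):
    u=xs[ys==v]; 
    if len(u): p=ray(im,(u.mean(),v),70)[:2]-C; print(v,u.min(),u.max(),p.round(1),np.hypot(*p).round(1),np.degrees(np.arctan2(p[1],p[0])).round(1)%360)
plan(np.array([197.6,-619.3,231.3]),-162.3,[(460,-250,231,-122),(455,100,200,-83)])
E
```

```text
top red [182.98 208.33] 128 [540.7 246.9  22. ]
[]
side red [224.6  163.68] 62 [538.  242.4  22. ]
[]
242 265 269 [-42.6  -4.9] 42.9 186.6
243 265 270 [-44.7  -6. ] 45.1 187.6
244 265 270 [-46.8  -6. ] 47.2 187.3
245 265 270 [-48.9  -6. ] 49.3 187.0
246 265 270 [-51.  -6.] 51.4 186.7
247 265 270 [-53.1  -5.9] 53.5 186.4
248 265 270 [-55.2  -5.9] 55.6 186.1
249 265 269 [-57.3  -4.9] 57.5 184.8
250 266 269 [-59.4  -5.9] 59.7 185.7
251 266 269 [-61.5  -5.9] 61.8 185.5
252 267 269 [-63.6  -6.9] 64.0 186.2
253 267 269 [-65.7  -6.9] 66.0 186.0
254 267 269 [-67.8  -6.9] 68.1 185.8
255 267 270 [-69.9  -8. ] 70.3 186.5
256 267 270 [-71.9  -7.9] 72.4 186.3
257 267 270 [-74.   -7.9] 74.4 186.1
258 267 270 [-76.1  -7.9] 76.5 185.9
259 267 270 [-78.2  -7.9] 78.6 185.8
260 267 270 [-80.2  -7.9] 80.6 185.6
261 267 270 [-82.3  -7.9] 82.7 185.5
262 267 271 [-84.4  -8.9] 84.9 186.0
263 268 271 [-86.5 -10. ] 87.0 186.6
[-3.623e+01  3.000e-02 -2.720e+01] roty -40.3
[-46.39   3.13 -60.7 ] roty -79.3
```

```bash
python3 -m inch '[0,-9,0,-6.8,0,-10,0, 0,-18,0,-13.6,0,-20,0, 0,-27,0,-20.4,0,-30,0, 0,-36,0,-27,0,-40,0, 0,-36,0,-27,0,-40,0, 0,-36,0,-27,0,-40,0, 0,-36,0,-27,0,-40,0, 0,-36,0,-27,0,-40,0, 0,-36,0,-27,0,-40,0, 0,-36,0,-27,0,-40,0, 0,-36,0,-27,0,-40,0, 0,-36,0,-27,0,-40,0]'
```

```text
clock: 1.35
eef_pos: [457.6, -253.7, 231.1]
tool_rot: [-1.571, -0.001, -2.136]
force: [-0.4, -0.6, -0.1]
width: -0.2
```

```bash
python3 - <<'E'
from h import *
plan(np.array([457.6,-253.7,231.1]),np.degrees(-2.136),[(457,92,130,-83.8)])
E
```

```text
[-29.16  10.11 -18.57] roty -38.6
```

```bash
python3 -m inch '[0,-29.2,5,-18.6,0,-38.6,0, 0,-29.2,5,-18.6,0,-38.6,0, 0,-29.2,5,-18.6,0,-38.6,0, 0,-29.2,5,-18.6,0,-38.6,0, 0,-29.2,5,-18.6,0,-38.6,0, 0,-29.2,10,-18.6,0,-38.6,0, 0,-29.2,10,-18.6,0,-38.6,0, 0,-29.2,10,-18.6,0,-38.6,0, 0,-29.2,10,-18.6,0,-38.6,0, 0,-29.2,10,-18.6,0,-38.6,0, 0,-29.2,10,-18.6,0,-38.6,0]'
python3 - <<'E'
from cell import imaging
import cv2,pickle
d={n:imaging.get_image(n) for n in("top","side","wrist")}; pickle.dump(d,open("im1.pkl","wb"))
a=cv2.resize(d["top"]["img"][150:300,160:360],(800,600),interpolation=2)
cv2.imwrite("pics/t1.png",a[:,:,::-1])
cv2.imwrite("pics/s1.png",cv2.resize(d["side"]["img"][140:290,130:330],(800,600))[:,:,::-1])
cv2.imwrite("pics/w1.png",d["wrist"]["img"][:,:,::-1])
E
```

```text
clock: 2.45
eef_pos: [458.0, 91.1, 131.9]
tool_rot: [-1.57, -0.001, -1.465]
force: [0.5, -0.2, -0.7]
width: -0.1
```

View pics/w1.png

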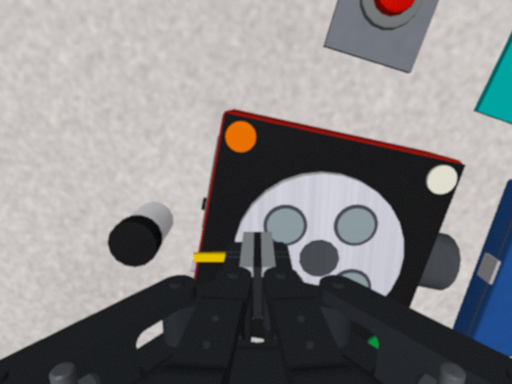

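View pics/s1.png

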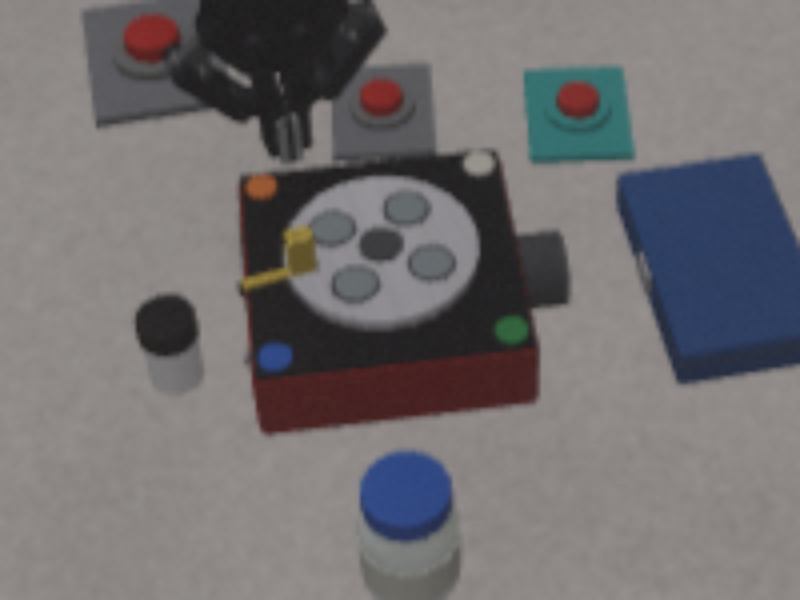

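The side view shows the shut fingers above the +y side of the tab (tab at (300,250) in the crop, untouched). The wrist view shows the fingers clear of the disc. Next I'll lower them beside the tab and work out the arc.

```bash
cat >> h.py <<'E'
C=np.array([505.2,61.])
def fp(phi,z=80,lag=17,r=50,yo=0):
    a=np.radians(phi); er=np.array([np.cos(a),np.sin(a)]); et=np.array([-er[1],er[0]])
    p=C+r*er-lag*et; return (p[0],p[1],z,phi+90-360+yo)
E
python3 - <<'E'
from h import *
p=np.array([458.0,91.1,131.9]);y=np.degrees(-1.465)
plan(p,y,[(458,91,80,y)]+[fp(a) for a in (186,190,195,200,205,210)])
E
```

```text
[ 0.01  5.19 -0.  ] roty -0.0
[ 1.79  5.19 -0.62] roty 0.1
[ 2.14  5.19 -0.73] roty -3.9
[ 2.59  5.19 -0.83] roty -8.9
[ 3.05  5.19 -0.89] roty -13.9
[ 3.51  5.19 -0.91] roty -18.9
[ 3.97  5.19 -0.88] roty -23.9
```

```bash
python3 -m inch '[0,0,2.6,-0.5,0,0,0, 0,0,5.2,-0.6,0,0,0, 0,0,5.2,-0.6,0,0,0, 0,0.8,5.2,-0.6,0,0,0, 0,1.4,5.2,-0.6,0,0,0, 0,1.8,5.2,-0.6,0,0,0, 0,2.1,5.2,-0.7,0,-3.9,0, 0,2.6,5.2,-0.8,0,-8.9,0, 0,3.05,5.2,-0.9,0,-13.9,0, 0,3.5,5.2,-0.9,0,-18.9,0, 0,3.97,5.2,-0.9,0,-23.9,0]'
python3 - <<'E'
from cell import imaging
import cv2,pickle
d={n:imaging.get_image(n) for n in("top","side","wrist")}; pickle.dump(d,open("im2.pkl","wb"))
cv2.imwrite("pics/s2.png",cv2.resize(d["side"]["img"][140:290,130:330],(800,600))[:,:,::-1])
cv2.imwrite("pics/w2.png",d["wrist"]["img"][:,:,::-1])
E
```

```text
clock: 3.7
eef_pos: [453.2, 53.1, 80.3]
tool_rot: [-1.569, -0.0, -1.04]
force: [-0.4, 2.3, 1.8]
width: 0.0
```

View pics/s2.png

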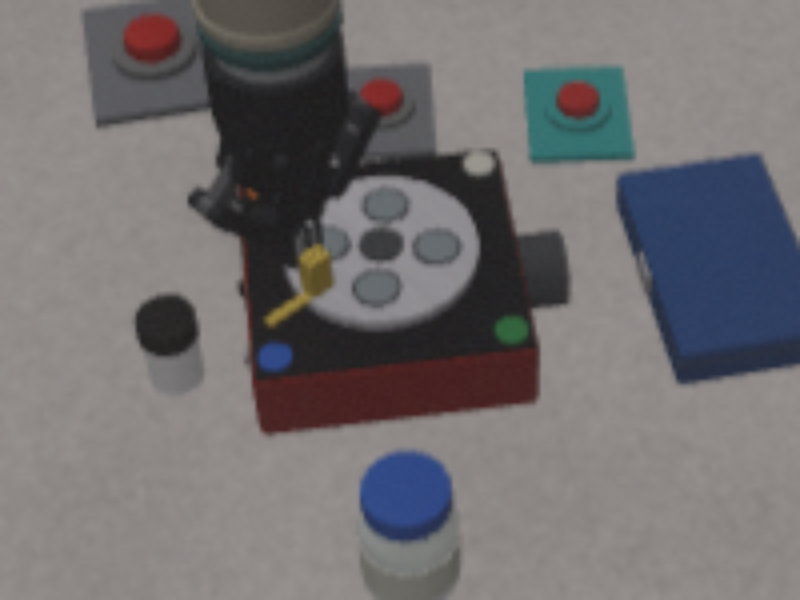

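View pics/w2.png

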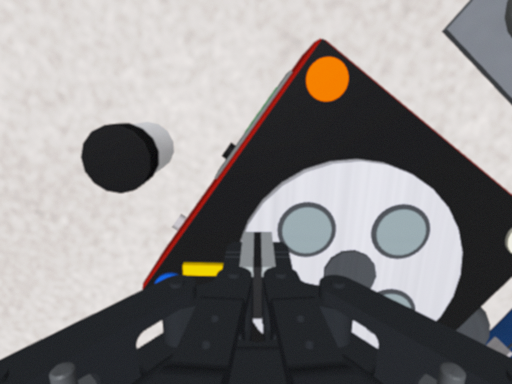

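The turret is following the push: the pointer end is now at about (268,322) in the side crop, coming up to the blue dot. I'll keep going along the arc.

```bash
cat >> h.py <<'E'
def pang(im,uv):
    p=ray(im,uv,70)[:2]-C; return p.round(1),np.hypot(*p).round(1),np.degrees(np.arctan2(p[1],p[0])).round(1)%360
E
python3 - <<'E'
from h import *
d=pickle.load(open("im2.pkl","rb"))
print(pang(d["side"],(130+268/4,140+322/4)))
p=np.array(fp(210)[:3]);y=-60.
plan(p,y,[fp(a) for a in range(215,271,5)])
E
```

```text
(array([-77.8, -44.2]), np.float64(89.5), np.float64(209.6))
[ 0.44  0.   -0.13] roty -5.0
[ 0.89  0.   -0.22] roty -10.0
[ 1.35  0.   -0.27] roty -15.0
[ 1.81  0.   -0.28] roty -20.0
[ 2.27  0.   -0.25] roty -25.0
[ 2.73  0.   -0.18] roty -30.0
[ 3.18  0.   -0.07] roty -35.0
[3.61 0.   0.08] roty -40.0
[4.03 0.   0.26] roty -45.0
[4.44 0.   0.48] roty -50.0
[4.82 0.   0.74] roty -55.0
[5.18 0.   1.03] roty -60.0
```

Measured 209.6° against the planned 210°, so the contact model holds.

```bash
python3 -m inch '[0,0.44,0,-0.13,0,-5,0, 0,0.89,0,-0.22,0,-10,0, 0,1.35,0,-0.27,0,-15,0, 0,1.81,0,-0.28,0,-20,0, 0,2.27,0,-0.25,0,-25,0, 0,2.73,0,-0.18,0,-30,0, 0,3.18,0,-0.07,0,-35,0, 0,3.61,0,0.08,0,-40,0, 0,4.03,0,0.26,0,-45,0, 0,4.44,0,0.48,0,-50,0, 0,4.82,0,0.74,0,-55,0, 0,5.18,0,1.03,0,-60,0]'
python3 - <<'E'
from cell import imaging,ctrl
from h import *
d={n:imaging.get_image(n) for n in("top","side","wrist")}; pickle.dump(d,open("im3.pkl","wb"))
cv2.imwrite("pics/s3.png",cv2.resize(d["side"]["img"][140:290,130:330],(800,600))[:,:,::-1])
print(fp(270),fp(300)); print(ctrl.read_state()["qpos"])
E
```

```text
clock: 5.05
eef_pos: [486.8, 12.5, 79.4]
tool_rot: [-1.573, 0.002, 0.004]
force: [-2.9, -0.3, 1.7]
width: 0.4
(np.float64(488.2), np.float64(11.000000000000004), 80, 0) (np.float64(515.4775681356646), np.float64(9.198729810778067), 80, 30)
[ 0.35779211  0.73850039 -0.6707675   2.07923893  0.82181476  0.6081896
  0.67417948]
```

View pics/s3.png

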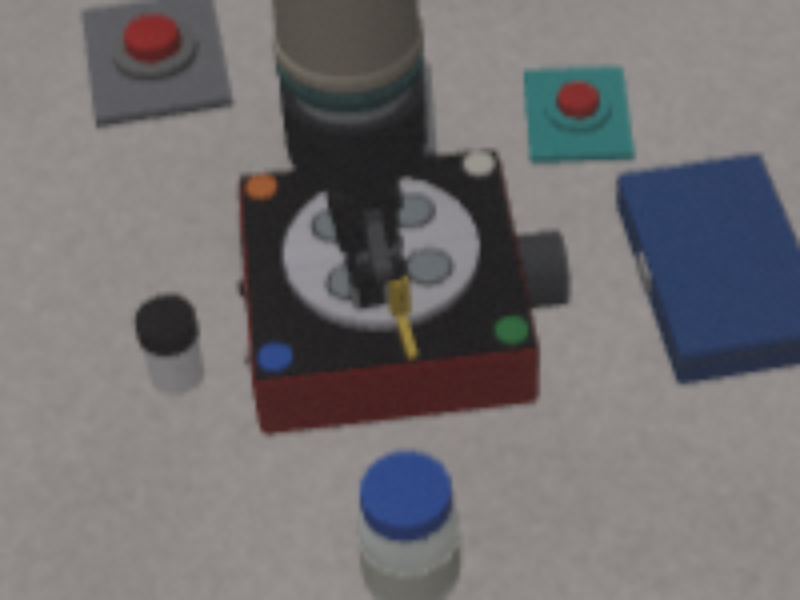

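The pointer end is at about (413,356) and still in plain view. Next I'll push to about 303° and look.

```bash
python3 - <<'E'
from h import *
d=pickle.load(open("im3.pkl","rb"))
print(pang(d["side"],(130+413/4,140+356/4)))
p=np.array(fp(270)[:3]);y=0.
plan(p,y,[fp(a) for a in (275,280,285,290,295,300,303)])
E
```

```text
(array([ -0.6, -90.2]), np.float64(90.2), np.float64(269.6))
[ 0.44  0.   -0.13] roty -5.0
[ 0.89  0.   -0.22] roty -10.0
[ 1.35  0.   -0.27] roty -15.0
[ 1.81  0.   -0.28] roty -20.0
[ 2.27  0.   -0.25] roty -25.0
[ 2.73  0.   -0.18] roty -30.0
[ 3.    0.   -0.12] roty -33.0
```

```bash
python3 -m inch '[0,0.44,0,-0.13,0,-5,0, 0,0.89,0,-0.22,0,-10,0, 0,1.35,0,-0.27,0,-15,0, 0,1.81,0,-0.28,0,-20,0, 0,2.27,0,-0.25,0,-25,0, 0,2.73,0,-0.18,0,-30,0, 0,3.0,0,-0.12,0,-33,0, 0,3.0,0,-0.12,0,-33,0]'
python3 - <<'E'
from cell import imaging,ctrl
from h import *
d={n:imaging.get_image(n) for n in("top","side","wrist")}; pickle.dump(d,open("im4.pkl","wb"))
cv2.imwrite("pics/s4.png",cv2.resize(d["side"]["img"][160:270,180:330],(800,587),interpolation=2)[:,:,::-1])
cv2.imwrite("pics/t4.png",cv2.resize(d["top"]["img"][150:300,160:360],(800,600),interpolation=2)[:,:,::-1])
b,m=blobs(d["side"],(18,90,80),(35,255,255),(180,170,300,260),4)
for c,a in b: print(c,a,pang(d["side"],c))
b,m=blobs(d["side"],(45,80,40),(75,255,255),(180,170,300,260))
for c,a in b: print("green",c,a,ray(d["side"],c,62))
E
```

```text
clock: 6.0
eef_pos: [517.5, 12.4, 79.3]
tool_rot: [-1.571, 0.001, 0.577]
force: [-0.6, -1.1, -0.0]
width: -0.0
[245.44 214.33] 52 (array([ 37.2, -53.8]), np.float64(65.4), np.float64(304.6))
green [257.5 222. ] 50 [565.98765106 -16.4602223   62.        ]
```

View pics/s4.png

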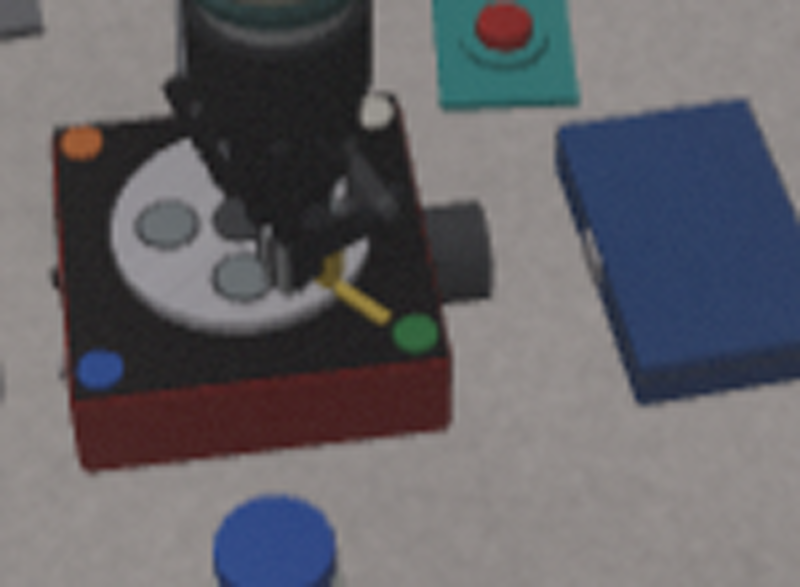

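```bash
python3 - <<'E'
from h import *
d=pickle.load(open("im4.pkl","rb")); im=d["side"]
hsv=cv2.cvtColor(im["img"],cv2.COLOR_RGB2HSV); m=cv2.inRange(hsv,np.array((15,90,70)),np.array((38,255,255)))
for u in range(238,256):
    v=np.nonzero(m[205:230,u])[0]+205
    if len(v): print(u,v.min(),v.max(),pang(im,(u,v.mean())))
print(pang(im,(252.75,220)))
p=np.array(fp(303)[:3]);plan(p,33.,[fp(a) for a in (305,307,309)])
E
```

```text
239 212 212 (array([ 23.9, -42.9]), np.float64(49.1), np.float64(299.2))
240 211 212 (array([ 26.6, -41.9]), np.float64(49.7), np.float64(302.4))
241 208 213 (array([ 29.6, -39.5]), np.float64(49.4), np.float64(306.9))
242 208 213 (array([ 32., -40.]), np.float64(51.2), np.float64(308.6))
243 207 215 (array([ 33.9, -42.2]), np.float64(54.1), np.float64(308.8))
244 213 215 (array([ 34.1, -52. ]), np.float64(62.2), np.float64(303.3))
245 213 216 (array([ 36. , -54.1]), np.float64(65.0), np.float64(303.7))
246 214 217 (array([ 37.6, -57.7]), np.float64(68.9), np.float64(303.1))
247 214 217 (array([ 39.9, -58.3]), np.float64(70.7), np.float64(304.4))
248 215 218 (array([ 41.5, -61.9]), np.float64(74.5), np.float64(303.8))
249 216 219 (array([ 43. , -65.5]), np.float64(78.4), np.float64(303.3))
250 216 220 (array([ 45. , -67.6]), np.float64(81.2), np.float64(303.6))
251 217 220 (array([ 46.9, -69.7]), np.float64(84.0), np.float64(303.9))
252 218 220 (array([ 48.8, -71.7]), np.float64(86.8), np.float64(304.2))
(array([ 49.8, -75.1]), np.float64(90.1), np.float64(303.5))
[ 0.18  0.   -0.06] roty -2.0
[ 0.35  0.   -0.11] roty -4.0
[ 0.53  0.   -0.15] roty -6.0
```

Pointer at 303.6°, green at 308.8°. A final nudge of about 5° finishes it, then I'll hold for 0.3 s.

```bash
python3 -m inch '[0,0.18,0,-0.06,0,-2,0, 0,0.35,0,-0.11,0,-4,0, 0,0.48,0,-0.14,0,-5.3,0, 0,0.48,0,-0.14,0,-5.3,0, 0,0.48,0,-0.14,0,-5.3,0, 0,0.48,0,-0.14,0,-5.3,0]'
python3 - <<'E'
from cell import imaging,ctrl
from h import *
im=imaging.get_image("side")
cv2.imwrite("pics/s5.png",cv2.resize(im["img"][160:270,180:330],(800,587),interpolation=2)[:,:,::-1])
hsv=cv2.cvtColor(im["img"],cv2.COLOR_RGB2HSV); m=cv2.inRange(hsv,np.array((15,90,70)),np.array((38,255,255)))
for u in range(246,256):
    v=np.nonzero(m[210:230,u])[0]+210
    if len(v): print(u,v.min(),v.max(),pang(im,(u,v.mean())))
p=np.array(fp(308.3)[:3]);plan(p,38.3,[fp(308.3,lag=32),fp(308.3,lag=32,z=180)])
E
```

```text
clock: 6.75
eef_pos: [522.3, 13.9, 79.3]
tool_rot: [-1.571, 0.0, 0.671]
force: [-1.6, -0.2, 0.6]
width: -0.3
246 211 214 (array([ 39.8, -48.6]), np.float64(62.8), np.float64(309.3))
247 212 215 (array([ 41.4, -52.2]), np.float64(66.6), np.float64(308.4))
248 212 215 (array([ 43.7, -52.8]), np.float64(68.5), np.float64(309.6))
249 213 216 (array([ 45.3, -56.4]), np.float64(72.4), np.float64(308.7))
250 213 216 (array([ 47.6, -57. ]), np.float64(74.3), np.float64(309.8))
251 214 217 (array([ 49.1, -60.7]), np.float64(78.1), np.float64(309.0))
252 214 217 (array([ 51.4, -61.2]), np.float64(80.0), np.float64(310.0))
253 215 218 (array([ 53. , -64.8]), np.float64(83.7), np.float64(309.3))
254 215 218 (array([ 55.3, -65.4]), np.float64(85.7), np.float64(310.2))
[-1.5  0.  -0. ] roty -0.0
[ -1.5 -10.   -0. ] roty -0.0
```

View pics/s5.png

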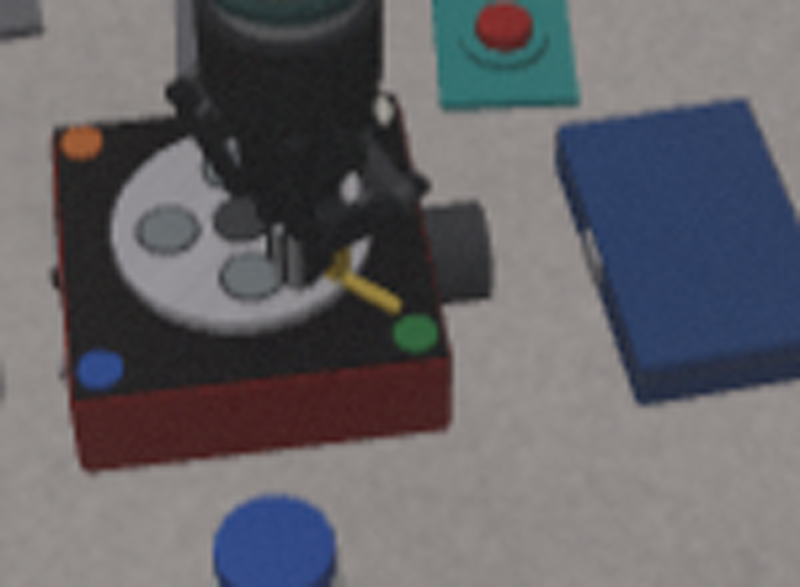

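The pointer line measures 309.3° against 308.8° for the dot. At the 99 mm radius that is about 1 mm off; the pointer stands 8 mm above the dot, which explains the apparent shift in the picture. I'll back off, rise, and check from above.

```bash
python3 -m inch '[0,-0.8,0,0,0,0,0, 0,-1.5,0,0,0,0,0, 0,-1.5,-4,0,0,0,0, 0,-1.5,-8,0,0,0,0, 0,-1.5,-12,0,0,0,0, 0,-1.5,-12,0,0,0,0]'
python3 - <<'E'
from h import *
p=np.array(fp(308.3,lag=32,z=200)[:3]); print(p); plan(p,38.3,[(539.5,245,200,38.3),(539.5,245,45,38.3)])
E
```

```text
clock: 7.4
eef_pos: [513.7, 5.4, 204.0]
tool_rot: [-1.576, -0.008, 0.671]
force: [-0.0, 0.6, -0.7]
width: -0.7
[511.07610773   1.92825246 200.        ]
[17.3   0.   17.31] roty -0.0
[17.3  15.5  17.31] roty -0.0
```

```bash
python3 -m inch '[0,3,0,3,0,0,0, 0,6,0,6,0,0,0, 0,9,0,9,0,0,0, 0,12,0,12,0,0,0, 0,15,0,15,0,0,0, 0,17.2,0,17.2,0,0,0, 0,17.2,3,17.2,0,0,0, 0,17.2,6,17.2,0,0,0, 0,17.2,9,17.2,0,0,0, 0,17.2,10,17.2,0,0,0, 0,17.2,10,17.2,0,0,0, 0,17.2,10,17.2,0,0,0]'
python3 - <<'E'
from cell import imaging,ctrl
from h import *
d={n:imaging.get_image(n) for n in("top","side","wrist")}; pickle.dump(d,open("im6.pkl","wb"))
cv2.imwrite("pics/s6.png",cv2.resize(d["side"]["img"][130:280,130:330],(800,600),interpolation=2)[:,:,::-1])
cv2.imwrite("pics/t6.png",cv2.resize(d["top"]["img"][150:300,160:360],(800,600),interpolation=2)[:,:,::-1])
cv2.imwrite("pics/w6.png",d["wrist"]["img"][:,:,::-1])
im=d["top"]
hsv=cv2.cvtColor(im["img"],cv2.COLOR_RGB2HSV); m=cv2.inRange(hsv,np.array((15,90,70)),np.array((38,255,255)))
m[:180]=0;m[260:]=0;m[:,:240]=0;m[:,310:]=0
ys,xs=np.nonzero(m)
for u in range(xs.min(),xs.max()+1):
    v=ys[xs==u]
    if len(v): print(u,v.min(),v.max(),pang(im,(u,v.mean())))
print(ctrl.read_state()["eef_pos"])
E
```

```text
clock: 8.6
eef_pos: [538.8, 246.6, 100.3]
tool_rot: [-1.571, -0.002, 0.672]
force: [-0.5, 0.7, 0.2]
width: 0.5Traceback (most recent call last):
  File "<stdin>", line 11, in <module>
    return umr_minimum(a, axis, None, out, keepdims, initial, where)
ValueError: zero-size array to reduction operation minimum which has no identity
```

View pics/t6.png

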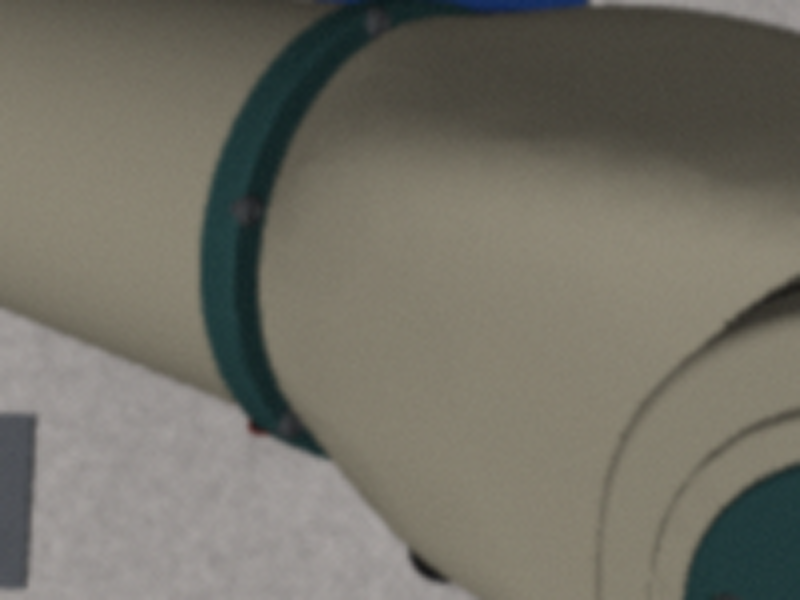

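View pics/s6.png

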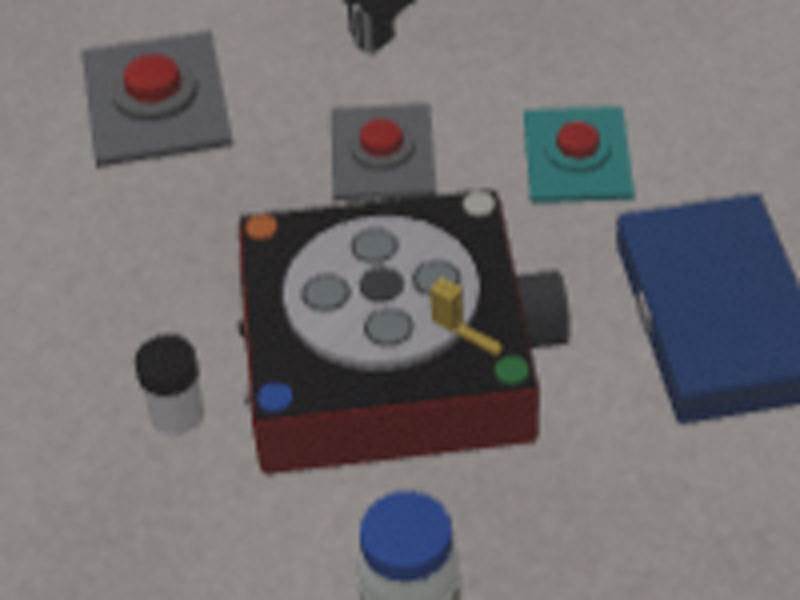

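View pics/w6.png

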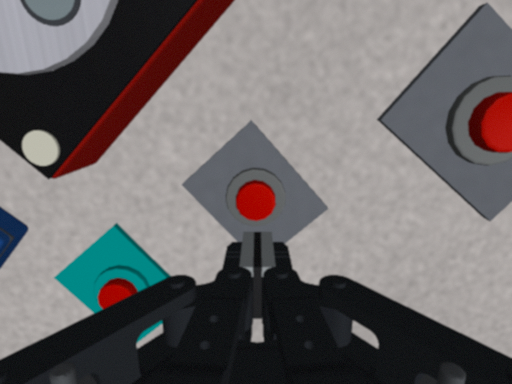

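The side view is unobstructed: the pointer still points at the green dot, and the fingertip is at (375,45) in the crop. In the wrist view the small grey button is at (255,201), ahead of the fingertips. I'll check the numbers.

```bash
python3 - <<'E'
from h import *
from cell import ctrl
d=pickle.load(open("im6.pkl","rb"))
for n,roi in(("side",(212,155,240,178)),("wrist",(225,170,290,232))):
    b,m=blobs(d[n],(0,120,80),(8,255,255),roi)
    for c,a in b: print(n,"red",c,a,ray(d[n],c,22).round(1))
    print(n,"tcp proj",proj(d[n],np.array([538.8,246.6,100.3])))
im=d["side"]
hsv=cv2.cvtColor(im["img"],cv2.COLOR_RGB2HSV); m=cv2.inRange(hsv,np.array((15,90,70)),np.array((38,255,255)))
for u in range(246,257):
    v=np.nonzero(m[205:230,u])[0]+205
    if len(v): print(u,v.min(),v.max(),pang(im,(u,v.mean()))[1:])
s=ctrl.read_state();print(s["eef_pos"],s["force"])
E
```

```text
side red [224.67 163.82] 67 [538.1 241.8  22. ]
side tcp proj [223.14907281 141.27550592]
wrist red [255.28 200.34] 1258 [540.3 245.8  22. ]
wrist tcp proj [257.72640107 246.03814387]
246 211 214 (np.float64(62.8), np.float64(309.3))
247 212 214 (np.float64(65.7), np.float64(309.5))
248 212 215 (np.float64(68.5), np.float64(309.6))
249 213 216 (np.float64(72.4), np.float64(308.7))
250 213 216 (np.float64(74.3), np.float64(309.8))
251 214 217 (np.float64(78.1), np.float64(309.0))
252 214 217 (np.float64(80.0), np.float64(310.0))
253 215 218 (np.float64(83.7), np.float64(309.3))
254 215 218 (np.float64(85.7), np.float64(310.2))
255 216 216 (np.float64(86.7), np.float64(311.9))
[539.19145472 246.71265765 100.82616581] [-0.19700303 -0.04543326  0.24182959]
```

The button is at (540,245.6) by wrist and top views, and the TCP is within 2 mm of it. Pressing straight down: 22 to 16 mm.

```bash
python3 -m inch '[0,0,3,0,0,0,0, 0,0,6,0,0,0,0, 0,0,7.5,0,0,0,0, 0,0,8.0,0,0,0,0, 0,0,8.3,0,0,0,0, 0,0,8.5,0,0,0,0, 0,0,8.5,0,0,0,0, 0,0,8.5,0,0,0,0]'
python3 - <<'E'
from cell import imaging,ctrl
from h import *
s=ctrl.read_state();print(s["eef_pos"],s["force"])
E
```

```text
clock: 9.55
eef_pos: [538.4, 246.1, 16.1]
tool_rot: [-1.572, -0.0, 0.672]
force: [-3.5, -3.2, 7.1]
width: 0.3
[538.42765852 246.11367671  16.08112843] [-3.47592716 -3.18739393  7.08038317]
```

The vertical force is 7.1 N, over the 4 N needed for full travel, at a height of 16.1 mm. I'll press slightly more to confirm the hard stop, then rise.

```bash
python3 -m inch '[0,0,0.1,0,0,0,0, 0,0,0.2,0,0,0,0, 0,0,0.2,0,0,0,0]'
python3 -m inch '[0,0,-2,0,0,0,0, 0,0,-6,0,0,0,0, 0,0,-10,0,0,0,0, 0,0,-14,0,0,0,0, 0,0,-16,0,0,0,0, 0,0,-16,0,0,0,0, 0,0,-16,0,0,0,0, 0,0,-16,0,0,0,0]'
python3 - <<'E'
from cell import imaging,ctrl
from h import *
d={n:imaging.get_image(n) for n in("side","wrist")}
a=np.hstack([cv2.resize(d["side"]["img"][130:280,130:330],(400,300),interpolation=2),cv2.resize(d["wrist"]["img"],(400,300))])
cv2.imwrite("pics/e7.png",a[:,:,::-1])
d0=pickle.load(open("im0.pkl","rb"))
for n,lo,hi in(("jar",(108,150,60),(125,255,255)),):
    for q in(d0,d): print([ (c.tolist(),a) for c,a in blobs(q["side"],lo,hi,(150,150,350,300))[0]])
for q in (d0,d): print("red",blobs(q["side"],(0,120,80),(8,255,255),(212,155,240,178))[0])
for q in (d0,d): print("black cap",blobs(q["side"],(0,0,0),(180,255,50),(155,205,186,230))[0])
im=d["side"]
hsv=cv2.cvtColor(im["img"],cv2.COLOR_RGB2HSV); m=cv2.inRange(hsv,np.array((15,90,70)),np.array((38,255,255)))
print([pang(im,(u,(np.nonzero(m[205:230,u])[0]+205).mean()))[2] for u in range(247,255)])
s=ctrl.read_state();print(s["eef_pos"],s["force"],np.abs(s["qd"]).max())
E
```

```text
clock: 9.85
eef_pos: [538.5, 246.2, 15.8]
tool_rot: [-1.573, -0.001, 0.672]
force: [-6.2, -5.6, 20.2]
width: 0.4
clock: 10.65
eef_pos: [538.0, 245.7, 171.5]
tool_rot: [-1.571, 0.001, 0.672]
force: [0.5, 0.4, -0.2]
width: 0.2
[([198.33, 228.58], 45), ([230.84, 262.47], 315)]
[([198.32, 228.62], 40), ([230.8, 262.28], 307)]
red [(array([224.6 , 163.68]), 62)]
red [(array([224.67, 163.81]), 69)]
black cap [(array([171.05, 221.03]), 174)]
black cap [(array([171.02, 221.16]), 171)]
[np.float64(309.5), np.float64(309.6), np.float64(308.7), np.float64(309.8), np.float64(309.0), np.float64(310.0), np.float64(309.3), np.float64(310.2)]
[537.79227768 245.81947697 171.14370527] [ 0.42499377  0.47296585 -0.47875475] 0.002312849903804742
```

View pics/e7.png

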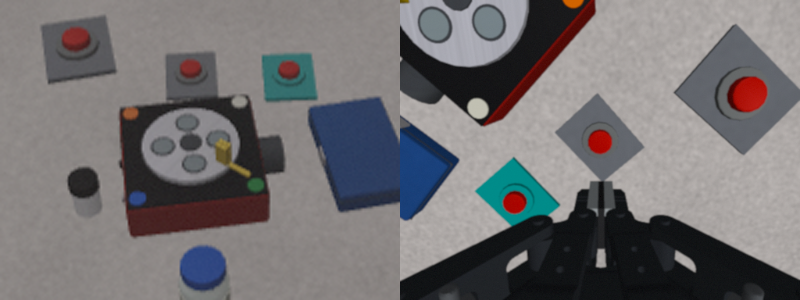

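The force rose to 20 N with only 0.3 mm more travel, so the button reached its stop. In the pictures the button is up again at (190,70) in the left half, the pointer is on green, the jar and canister are unmoved to sub-pixel, and the arm is clear and still. Handing in.

```bash
python3 -c "
from cell import finish_job
print(finish_job())"
```

```text
the job is handed in; nothing more can be done
None
```

The job is handed in. With the fingers shut, I pushed the yellow tab about 123° counter-clockwise until the pointer was on the green dot. I then pressed the button on the small grey plate to its stop, let it come back up, and raised the arm clear at about 10.7 s. No verdict was reported.

**Last checks:**
- **Pointer:** its line measured about 309.5° against 308.8° for the dot, roughly 1 mm off at the dot (limit 12 mm). That is from the side view only, because the arm blocked the top view after the push.
- **Button:** the tool stopped at 15.8 mm height with 20 N, which is full travel. Afterwards the button was back at its starting pixel position.
- **Loose objects:** the jar and canister were unmoved to within 0.2 pixel. The case was checked by eye only; it looks unmoved and nothing went near it.
- **Arm:** still, raised to 171 mm, with about zero force.

The two views disagreed by about 5 mm on the button's position. I used the top and wrist values, which agreed with each other, and the press confirmed them.

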